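Set out the staining reagents on their drip trays

TASK

Set out the three small reagent bottles for staining: stand each one upright in the middle of the drip tray that has the colour of its cap, first the white-capped bottle, then the blue-capped one and last the black-capped dropper bottle. Set them down without dropping them. The red tray stays empty, and the beaker, the petri dish and the timer stay where they are.

Things in the scene. Friction and masses are not known exactly. Their poses are not given: they have to be found in the camera images.
- stain_bottle_grip (a point): Brown bottle with a white screw cap, 42 mm in diameter, 92 mm high (straight sides from 0 to about 70 mm up), about 85 g. Standing upright and loose on the table at the start; round, so any yaw of the grip serves. This point lies on its upright axis, 55 mm above its underside, at a good height to grip it from above; its z axis points up the bottle.
- buffer_bottle_grip (a point): White bottle with a blue screw cap, 45 mm in diameter, 98 mm high (straight sides from 0 to about 70 mm up), about 95 g. Standing upright and loose on the table at the start; round, so any yaw of the grip serves. This point lies on its upright axis, 58 mm above its underside, at a good height to grip it from above; its z axis points up the bottle.
- dropper_bottle_grip (a point): Small brown dropper bottle with a narrow black cap and bulb, body 29 mm in diameter up to about 50 mm, 91 mm high in all, about 35 g. Standing upright and loose on the table at the start; round, so any yaw of the grip serves. This point lies on its upright axis, 52 mm above its underside, at a good height to grip it from above; its z axis points up the bottle.
- tray_white: White plastic drip tray, a round open saucer fixed to the table, 80 mm across the rim (72 mm at the foot), 8 mm high, standing on a thin dark rubber mat disc 87 mm across, floor 3 mm thick, inner floor about 66 mm across; origin at the centre of its underside on the table, z up
- tray_blue: Blue plastic drip tray, a round open saucer fixed to the table, 80 mm across the rim (72 mm at the foot), 8 mm high, standing on a thin dark rubber mat disc 87 mm across, floor 3 mm thick, inner floor about 66 mm across; origin at the centre of its underside on the table, z up
- tray_black: Black plastic drip tray, a round open saucer fixed to the table, 80 mm across the rim (72 mm at the foot), 8 mm high, standing on a thin dark rubber mat disc 87 mm across, floor 3 mm thick, inner floor about 66 mm across; origin at the centre of its underside on the table, z up
- tray_red: Red plastic drip tray, a round open saucer fixed to the table, 80 mm across the rim (72 mm at the foot), 8 mm high, standing on a thin dark rubber mat disc 87 mm across, floor 3 mm thick, inner floor about 66 mm across; origin at the centre of its underside on the table, z up
- glass_beaker: Small clear beaker, 47 mm across, 56 mm high, loose, standing in the row of bottles; to be left alone. Origin at the centre of its underside.
- culture_dish: Clear covered petri dish, 59 mm across, 14 mm high, loose, behind the bottles; to be left alone. Origin at the centre of its underside.
- bench_timer: White timer with three buttons, 62 x 62 x 20 mm, loose, behind the bottles; to be left alone. Origin at the centre of its underside.

How it is judged:
On the way, in this order (a step that is already met when the one before it is completed fails the run):
1. the white-capped bottle stands released in the white tray (horizontal distance between stain_bottle_grip and tray_white below 0.015 m and height (world z) of stain_bottle_grip below 0.063 m and angle between stain_bottle_grip's own z axis and vertical below 0.1 rad and linear speed of stain_bottle below 0.02 m/s and contact force between stain_bottle and the fingers below 0.3 N), for 0.2 s.
2. then the blue-capped bottle stands released in the blue tray (horizontal distance between buffer_bottle_grip and tray_blue below 0.015 m and height (world z) of buffer_bottle_grip below 0.066 m and angle between buffer_bottle_grip's own z axis and vertical below 0.1 rad and linear speed of buffer_bottle below 0.02 m/s and contact force between buffer_bottle and the fingers below 0.3 N), for 0.2 s.
3. then the black-capped dropper bottle stands released in the black tray (horizontal distance between dropper_bottle_grip and tray_black below 0.015 m and height (world z) of dropper_bottle_grip below 0.06 m and angle between dropper_bottle_grip's own z axis and vertical below 0.1 rad and linear speed of dropper_bottle below 0.02 m/s and contact force between dropper_bottle and the fingers below 0.3 N), for 0.2 s.
At the end, for the whole second after the job is handed in: Each of the three bottles stands upright (within 0.1 rad) on the floor of the tray of its cap's colour, its axis within 15 mm of the tray's centre, released and at rest (all of step 1 and all of step 2 and all of step 3); the robot touches nothing.
It fails at once if the beaker, petri dish or timer is shifted by more than 20 mm (distance of any of glass_beaker, culture_dish, bench_timer from where it was at the start of the episode above 0.02 m).
It fails at once if a bottle is dropped (falls onto table or tray faster than 0.6 m/s) ((linear speed of stain_bottle above 0.6 m/s and height (world z) of stain_bottle_grip below 0.08 m) or (linear speed of buffer_bottle above 0.6 m/s and height (world z) of buffer_bottle_grip below 0.083 m) or (linear speed of dropper_bottle above 0.6 m/s and height (world z) of dropper_bottle_grip below 0.077 m)).
It fails at once if a bottle is tipped by more than 0.8 rad (angle between any of stain_bottle_grip, buffer_bottle_grip, dropper_bottle_grip's own z axis and vertical above 0.8 rad).
It also fails if it takes over 86 s, if anything falls off the work surface, if the arm or the gripper's body presses on something with over 40 N, if the wrist force passes 120 N, or if a joint passes its speed limit or range.

ROBOT

A 6-joint arm with a two-finger parallel gripper is mounted at the origin on a cart in front of the work surface, level with it; the furniture and walls round the work are solid. World frame = base frame: x ahead of the robot, y to its left, z up, the work surface at z = 0. Lengths are in m, angles in rad, forces in N, time in s.
With the tool pointing down it reaches from about 0.3 to 0.875 m from the base axis. Payload 6.4 kg.
Tool frame: the origin (TCP) lies on the centre line of the jaws, within the pads' length; the fingertips stand 11 mm ahead of it and the grasp point (between the pads) lies 8 mm behind it; x points along the fingers, y is the direction in which the jaws open and shut, and the axes are right-handed (so a half turn about x gives the same grasp; the last joint's range is limited). The gripper opens to 85 mm and grips with 20 to 120 N. Pads are 22 mm wide; open, the fingers measure 114 mm over their backs; the gripper's body (76 mm by 85 mm) begins 54 mm behind the grasp point. The pads swing forward as they close: fully open they stand 13 mm farther back than shut.
Start: joints at [-1.331, 0.181, 1.607, -0, 1.354, -0.206], TCP at [0.248, -0.519, 0.221] pointing down, gripper open.
Joint ranges: [-2.99, 2.99], [-0.89, 2.07], [0.3, 2.58], [-1.14, 4.28], [0, 2.63], [-3.12, 3.12]. Speed limits (rad/s): [2.57, 2.57, 3.01, 3.14, 3.14, 3.14].

INTERFACE

Orientations are given as a unit quaternion [w, x, y, z].
In Python, from bench import ctrl, camera, hand_in gives the robot as it stands. The module is installed in compiled form; this text tells all that it offers.
- The arm moves only by the tool drive_tool, never from a script. Its argument "increments" is a list of rows, each a list of 7 numbers: the shift along the tool's x, y, z in m, then the turn, a rotation vector about the tool's x, y, z in degrees, then the gripper's target within -1 to 1 (fully open at 1, half-way at 0, shut at -1). In form: [[dx, dy, dz, rx, ry, rz, claw], ...]. A call has 1 to 10 rows; each row shifts and turns the commanded pose from where the row before left it, along the tool's axes as they then stand; what a row does not reach is not made up. A row lasts 1/8 s, in which the tool goes at most 62.5 mm and 10.7 degrees, less where a joint would pass 70% of its speed; a pose out of reach is approached as far as the arm can. A call is refused whole if a number of a shift passes 0.0625 or a number of a turn 10.7, either way. A call with a gripper value outside its range is refused whole. The fingers move at their own pace and stop on an object; the grip force is fixed at half the most. Time passes only in rows, so rows that do not move let the fingers close. It gives the time, the measured TCP pose, the force and the opening at its end, in the units of the state.
- ctrl.get_obs(): the state, without advancing time (a new reading comes with each control period).
- camera(name): name is "side" or "top" or "wrist"; returns a dict with "img" (384x512x3 uint8, red, green, blue), "depth" (384x512 float32, m along the optical axis (not along the pixel's ray), 0 where there is no reading), "fx", "fy", "cx", "cy" (pixels), "world_from_camera" (4x4, takes a point from camera to world coordinates); the wrist camera has in their place "hand_eye" (4x4, takes a point from camera to tool coordinates, whose origin is the TCP and whose axes are the tool frame's). Camera axes: x right, y down, z forward; pixel columns grow to the right and rows downward; lengths in m; the calibration is good to about 2 mm. A picture is of the moment at which its call begins: read the wrist's pose just before it.
- hand_in(): hands the job in, once; it reports no verdict.
The state is a dict: "time_s": time; "q": joint angles; "dq": joint speeds; "joint_efforts": joint torques, N m; "eef_pos": TCP position; "eef_rot": TCP orientation; "wrist_force": force on the tool from outside, world axes, zero at the start; "torque": the same for the moment, N m; "opening": opening from 0.0 (shut) to 1.0 (fully open).
Only numpy, scipy, OpenCV 4.12 (cv2) and the standard library are available. Lean on these libraries where they do the work, as an engineer would, in place of code of your own. Each camera call takes 0.05 s, during which the arm holds its last target.

## Working session

There is one attempt and no reset: what is moved stays moved. The work goes in short steps, Python scripts to look and compute and a tool call to move; the robot and the scene stay as the last step left them, time stands still between calls to the robot, and variables do not carry over. Pictures are saved under pics/ and viewed, and the job is handed in when it is done.

Besides the shell and the picture viewer there is one more tool, called after "Request:" by a JSON object that holds its "api" and its "payload". drive_tool: Moves the arm, as the interface text tells. Its arguments: {"type":"object","properties":{"increments":{"type":"array","items":{"type":"array","items":{"type":"number"}}}},"required":["increments"]}

```bash
mkdir -p pics; python3 - <<'E'
from bench import ctrl,camera
import cv2,numpy as np
o=ctrl.get_obs();print(o)
for n in("side","top"):
    c=camera(n);cv2.imwrite(f"pics/{n}0.png",cv2.resize(c["img"][:,:,::-1],(800,600)))
    np.savez(f"{n}0.npz",**c)
    print(n,c["fx"],c["fy"],c["cx"],c["cy"],c["world_from_camera"])
E
```

```text
{'time_s': 0.0, 'q': array([-1.33129414e+00,  1.81506352e-01,  1.60801985e+00,  7.32015494e-06,
        1.35379999e+00, -2.06314932e-01]), 'dq': array([ 0.00133267,  0.00067661,  0.00044306, -0.00065709, -0.00075598,
        0.00028121]), 'joint_efforts': array([-1.44478276e-03, -4.44880128e+01, -3.51340091e+01, -4.22759704e-04,
        9.08954273e-03, -5.20678284e-06]), 'eef_pos': array([ 0.24780873, -0.51822556,  0.22019795]), 'eef_rot': array([-0.15570462, -0.68960418, -0.15693033,  0.68961947]), 'wrist_force': array([-0.42356677,  0.01265045,  0.21474711]), 'torque': array([-0.03664775,  0.02091694,  0.03708394]), 'opening': 1.000771077598487}
side 422.3601902680719 422.3601902680719 257.89147327593423 189.58278540090228 [[-0.77624834 -0.45547789  0.43586512  0.12495966]
 [-0.63039574  0.55389262 -0.54387883  0.61863504]
 [ 0.00630231 -0.69695255 -0.71708955  0.7292833 ]
 [ 0.          0.          0.          1.        ]]
top 393.51433677934835 393.51433677934835 256.18314347665114 189.2470496877886 [[-0.0210724  -0.99130715  0.12986952  0.4318987 ]
 [-0.99956114  0.02359442  0.01791156  0.11381833]
 [-0.02082005 -0.12943508 -0.9913693   0.89042371]
 [ 0.          0.          0.          1.        ]]
```

View pics/side0.png

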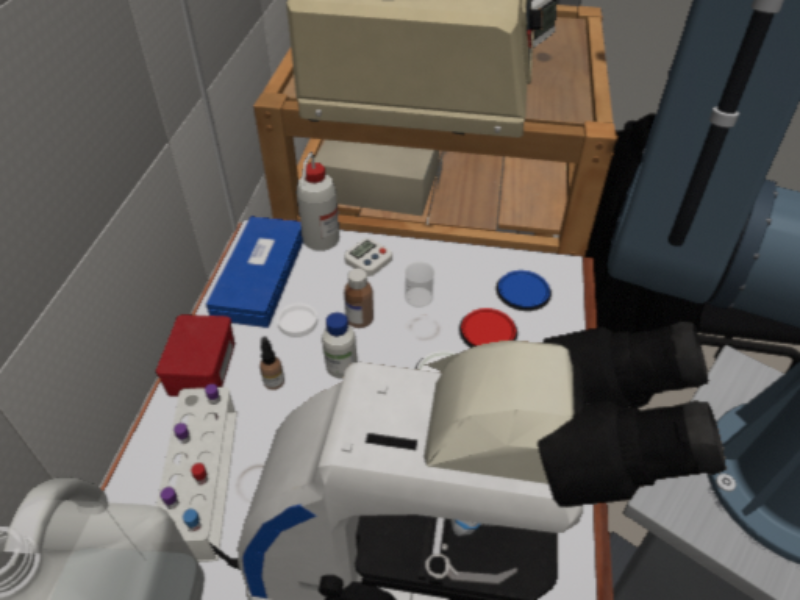

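View pics/top0.png

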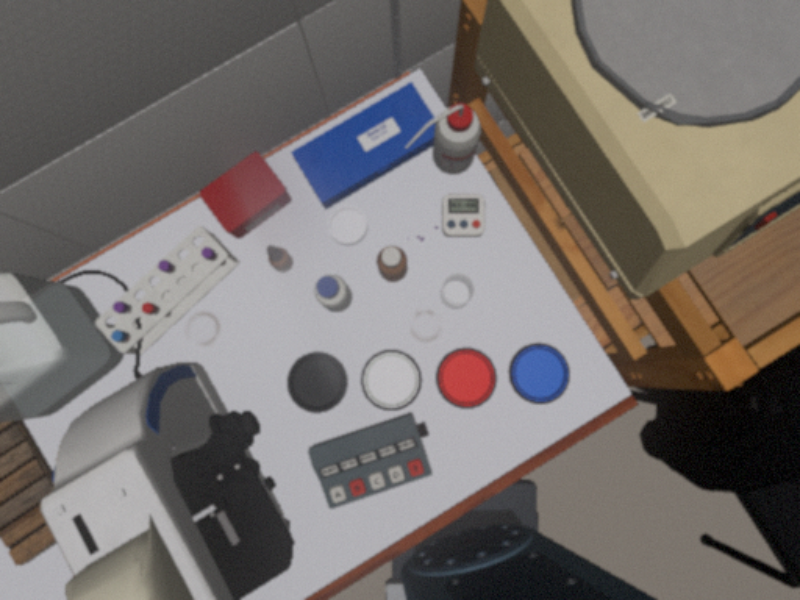

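```bash
cat > h.py <<'E'
import numpy as np
def P(c,u,v,z=None):
    "u,v in 800x600 view coordinates; z: intersect plane, else depth"
    T=c["world_from_camera"];u=(u+.5)*.64-.5;v=(v+.5)*.64-.5
    r=np.array([(u-c["cx"])/c["fx"],(v-c["cy"])/c["fy"],1.])
    if z is None: s=float(c["depth"][int(round(v)),int(round(u))])
    else: s=(z-T[2,3])/(T[:3,:3]@r)[2]
    return T[:3,:3]@(r*s)+T[:3,3]
E
python3 - <<'E'
import numpy as np,cv2
from h import P
c=dict(np.load("top0.npz"))
for n,u,v in [("black",317,381),("white",391,379),("red",466,377),("blue",539,373),("stain cap",391,257),("buf cap",328,287),("drop cap",273,250),("bkr",457,292),("timer",463,215),("dish",348,226),("ring",426,324),("ring2",203,328),("ctr",368,460),("redbottle",460,118),("shelf",640,345),("shelfpost",740,350),("shelf2",500,150),("inc",640,280),("micro",200,400),("micro2",240,430),("red box",235,185),("rack",190,250)]:
    print(n,P(c,u,v).round(4))
s=dict(np.load("side0.npz"))
for n,u,v in [("stain",358,275),("buf",337,322),("drop",265,342),("blue",523,290),("red",488,328),("micro",400,370),("micro arm",500,360),("microeye",640,350)]:
    print("side",n,P(s,u,v).round(4))
# height map: cluster tops
T=c["world_from_camera"];v,u=np.mgrid[:384,:512];d=c["depth"]
p=np.stack([(u-c["cx"])/c["fx"]*d,(v-c["cy"])/c["fy"]*d,d],-1)@T[:3,:3].T+T[:3,3]
for n,uu,vv in [("stain",391,263),("buf",332,292),("drop",278,257)]:
    m=np.hypot(u-uu*.64,v-vv*.64)<24
    m&=(p[...,2]>.015)&(d>0)
    q=p[m];print(n,len(q),q[:,2].max().round(4))
    for lo,hi in [(.02,.04),(.04,.07),(.07,.085),(.085,.11)]:
        k=q[(q[:,2]>lo)&(q[:,2]<hi)]
        if len(k):print(lo,len(k),k.min(0).round(4),k.max(0).round(4),k.mean(0).round(4))
E
python3 - <<'E'
import cv2
im=cv2.imread('pics/top0.png')
cv2.imwrite('pics/crop0.png',cv2.resize(im[180:420,220:600],None,fx=2.1,fy=2.1,interpolation=cv2.INTER_CUBIC))
E
```

```text
black [0.4281 0.2519 0.0055]
white [0.4287 0.146  0.0041]
red [0.4293 0.0389 0.0039]
blue [ 0.4327 -0.0648  0.0047]
stain cap [0.589  0.1398 0.0904]
buf cap [0.5499 0.2228 0.0969]
drop cap [0.6033 0.2977 0.0864]
bkr [0.5521 0.0476 0.0024]
timer [0.6631 0.0362 0.0164]
dish [0.6515 0.2043 0.0147]
ring [ 0.5068  0.0938 -0.0013]
ring2 [0.5079 0.4182 0.0037]
ctr [0.3203 0.1783 0.0333]
redbottle [0.4319 0.1138 0.8904]
shelf [ 0.4699 -0.2157 -0.0102]
shelfpost [ 0.453  -0.2462  0.2039]
shelf2 [ 0.7699 -0.0257 -0.0102]
inc [ 0.5224 -0.1146  0.2786]
micro [0.4067 0.3967 0.0723]
micro2 [0.3678 0.3393 0.0853]
red box [0.7041 0.3586 0.0573]
rack [0.6134 0.4218 0.0531]
side stain [0.5864 0.1436 0.093 ]
side buf [0.5464 0.2286 0.0967]
side drop [0.5988 0.3064 0.0889]
side blue [ 0.4318 -0.0615  0.0027]
side red [0.4293 0.0395 0.0038]
side micro [0.3307 0.3653 0.309 ]
side micro arm [0.2516 0.3533 0.3728]
side microeye [0.1781 0.2989 0.3892]
stain 355 0.0958
0.02 28 [0.5687 0.1201 0.0203] [0.5826 0.1596 0.0398] [0.5731 0.1378 0.0301]
0.04 166 [0.569  0.1195 0.0409] [0.6086 0.1605 0.07  ] [0.5825 0.1387 0.0632]
0.07 26 [0.5763 0.1258 0.07  ] [0.5909 0.1535 0.0847] [0.581  0.1382 0.0759]
0.085 129 [0.5772 0.1274 0.0871] [0.6023 0.1525 0.0958] [0.5893 0.1393 0.0924]
buf 420 0.1021
0.02 29 [0.5267 0.2005 0.0216] [0.5577 0.2324 0.0399] [0.5361 0.2107 0.0313]
0.04 104 [0.527  0.201  0.0403] [0.571 0.244 0.07 ] [0.5409 0.2165 0.0613]
0.07 114 [0.5293 0.2027 0.07  ] [0.5699 0.2428 0.0837] [0.545  0.2179 0.0736]
0.085 163 [0.5359 0.21   0.0856] [0.5634 0.2367 0.1021] [0.5495 0.2231 0.0977]
drop 187 0.0915
0.02 40 [0.588  0.2861 0.0214] [0.6147 0.3142 0.04  ] [0.5943 0.2954 0.0318]
0.04 94 [0.589  0.2868 0.0403] [0.6144 0.3133 0.0698] [0.5993 0.2968 0.0501]
0.07 21 [0.5967 0.294  0.0702] [0.609  0.3058 0.0837] [0.6012 0.2983 0.0784]
0.085 22 [0.5988 0.2959 0.0854] [0.609  0.305  0.0915] [0.6039 0.3003 0.0888]
```

View pics/crop0.png

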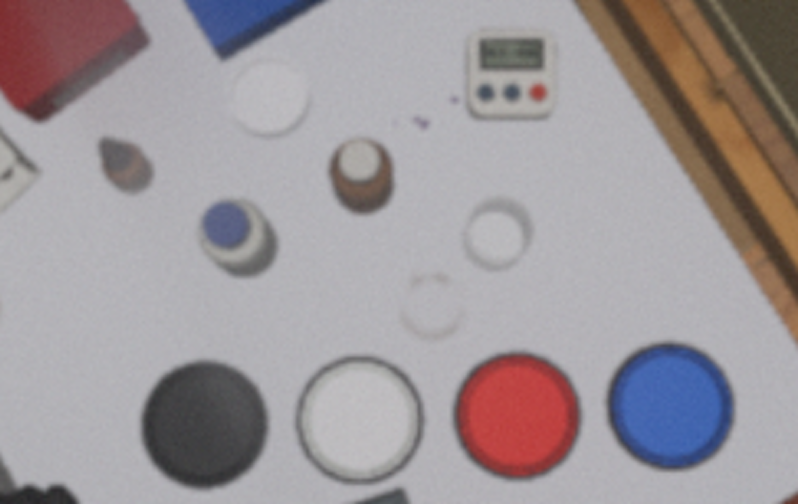

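```bash
python3 - <<'E'
import numpy as np,cv2
from scipy.spatial.transform import Rotation as Ro
q=[-0.15570462,-0.68960418,-0.15693033,0.68961947]
R=Ro.from_quat(q[1:]+q[:1]).as_matrix();print(R.round(3))
H=np.full((24,30),-1.)
for n in("top0","side0"):
    c=dict(np.load(n+".npz"));T=c["world_from_camera"];v,u=np.mgrid[:384,:512];d=c["depth"]
    p=np.stack([(u-c["cx"])/c["fx"]*d,(v-c["cy"])/c["fy"]*d,d],-1)@T[:3,:3].T+T[:3,3]
    p=p[(d>.1)]
    i=((p[:,0]-0)/.04).astype(int);j=((p[:,1]+.6)/.04).astype(int)
    k=(p[:,0]>0)&(i<24)&(p[:,1]>-.6)&(j<30)
    np.maximum.at(H,(i[k],j[k]),p[k,2])
print("y   "," ".join("%4d"%((j*.04-.6)*100) for j in range(30)))
for i in range(24):print("%4.2f"%(i*.04)," ".join("%4d"%(h*100) if h>-.9 else "   ." for h in H[i]))
E
```

```text
[[-0.     0.431 -0.902]
 [ 0.002 -0.902 -0.431]
 [-1.    -0.002 -0.   ]]
y     -60  -55  -52  -48  -43  -40  -36  -31  -27  -24  -19  -15  -12   -7   -3    0    4    8   12   16   20   24   28   32   36   40   44   48   52   55
0.00  -33  -74  -75  -75  -75  -75  -75  -74  -74  -75  -75    .    .    .    .    .   13   11    0    0    .    .    .    .    .    .    .    .    .    .
0.04  -27  -29  -74  -75  -75  -75  -74  -74  -74  -74  -65    0    0    .   15   17   16    4    0    0    .    .    .    .    .    .    .    .    .    .
0.08  -27  -27  -75  -75  -74  -74  -74  -74  -75  -74  -65    0    0    1    9    9   28   34    0    0    .    0   38   40    .    .    .    .    .    .
0.12  -27  -27  -28  -75  -74  -75  -75  -74  -74  -74  -65    0    0    0    0   37   37   36    0    0    0   40   40   40   38    .    .    .    .    .
0.16  -27  -27  -27  -74  -74  -74  -75  -75  -74  -75  -65  -65  -66    .    .   37   52   51    0    0    0   40   40   38   38   35    .    .    .    0
0.20  -27  -27  -27  -15  -17  -21  -75  -75  -75  -75    .    .    .    .    .    .   54   54   
[... 2147 characters left out ...]
   18   38   29   10    4    4    4   45   47   48    .    .    .    .    .    .
0.80    .    .    .    .    .    .    .    .    .    .    .    6    7    7   18   37    4    4    4    4   43   45   44    .    .    .    .    .    .    .
0.84    .    .    .    .  -32    .    .    .    .    .    .    6    7    7   20   20   20    4   39   41   42    .    .    .    .    .    .    .    .    .
0.88    .    .    .    .  -32    .    .    .    .    .    .    .    6   20   20   20   36   38   39    .    .    .    .    .    .    .    .    .    .    .
0.92    .  -19  -27    .    .    .    .    .    .    .    .   -1   20   20   28   34   35    .    .    .    .    .    .    .    .    .    .    .    .    .
```

```bash
python3 - <<'E'
import numpy as np
for n in("top0","side0"):
    c=dict(np.load(n+".npz"));T=c["world_from_camera"];v,u=np.mgrid[:384,:512];d=c["depth"]
    p=np.stack([(u-c["cx"])/c["fx"]*d,(v-c["cy"])/c["fy"]*d,d],-1)@T[:3,:3].T+T[:3,3]
    p=p[(d>.1)&(p[...,2]>.08)&(p[...,0]>.37)&(p[...,1]<0)]
    r=np.hypot(p[:,0]-.433,p[:,1]+.065);k=np.argsort(r)[::40][:12]
    print(n);print(np.c_[p[k],r[k]].round(3))
    r=np.hypot(p[:,0],p[:,1]);k=np.argsort(r)[::40][:6];print("nearest to base",np.c_[p[k],r[k]].round(3))
E
```

```text
top0
[[ 0.515 -0.119  0.253  0.098]
 [ 0.516 -0.121  0.235  0.1  ]
 [ 0.512 -0.128  0.238  0.101]
 [ 0.521 -0.117  0.234  0.102]
 [ 0.524 -0.113  0.269  0.103]
 [ 0.515 -0.129  0.266  0.104]
 [ 0.527 -0.111  0.28   0.105]
 [ 0.524 -0.118  0.215  0.105]
 [ 0.521 -0.125  0.298  0.106]
 [ 0.528 -0.113  0.231  0.107]
 [ 0.53  -0.112  0.333  0.107]
 [ 0.523 -0.125  0.311  0.108]]
nearest to base [[ 0.409 -0.226  0.13   0.467]
 [ 0.411 -0.225  0.143  0.469]
 [ 0.413 -0.224  0.162  0.47 ]
 [ 0.415 -0.224  0.159  0.471]
 [ 0.417 -0.222  0.19   0.473]
 [ 0.419 -0.222  0.14   0.474]]
side0
[[ 0.516 -0.113  0.272  0.096]
 [ 0.515 -0.12   0.252  0.098]
 [ 0.518 -0.117  0.236  0.099]
 [ 0.517 -0.121  0.263  0.1  ]
 [ 0.524 -0.109  0.261  0.101]
 [ 0.518 -0.122  0.283  0.102]
 [ 0.526 -0.109  0.293  0.103]
 [ 0.523 -0.116  0.311  0.104]
 [ 0.528 -0.109  0.253  0.104]
 [ 0.525 -0.116  0.238  0.105]
 [ 0.529 -0.108  0.283  0.105]
 [ 0.532 -0.104  0.265  0.106]]
nearest to base [[ 0.409 -0.222  0.143  0.465]
 [ 0.411 -0.224  0.188  0.468]
 [ 0.414 -0.22   0.17   0.469]
 [ 0.415 -0.22   0.183  0.47 ]
 [ 0.415 -0.222  0.179  0.471]
 [ 0.417 -0.221  0.08   0.472]]
```

Request:
{"api": "drive_tool", "payload": {"increments": [[-0.01,0,0,-9.2,0,0,1],[-0.01,0,0,-9.2,0,0,1],[-0.01,0,0,-9.2,0,0,1],[-0.01,0,0,-9.2,0,0,1],[-0.01,0,0,-9.2,0,0,1],[0,0,0,-9.2,0,0,1],[0,0,0,-9.2,0,0,1],[0,0,0,0,0,0,1]]}}

```text
time_s: 1.1
eef_pos: [0.2479, -0.5185, 0.2706]
eef_rot: [0.499, 0.501, 0.5, -0.5]
wrist_force: [0.9, -0.3, 0.9]
opening: 1.001
```

Request:
{"api": "drive_tool", "payload": {"increments": [[0,-0.014,-0.03,0,0,0,1],[0,-0.014,-0.03,0,0,0,1],[0,-0.014,-0.03,0,0,0,1],[0,-0.014,-0.03,0,0,0,1],[0,-0.014,-0.03,0,0,0,1],[0,-0.014,-0.03,0,0,0,1],[0,-0.014,-0.028,0,0,0,1],[0,0,0,0,0,0,1]]}}

```text
time_s: 2.1
eef_pos: [0.1498, -0.3097, 0.2711]
eef_rot: [-0.499, -0.501, -0.498, 0.501]
wrist_force: [0.5, -0.8, 0.8]
opening: 1.001
```

Request:
{"api": "drive_tool", "payload": {"increments": [[0,0.022,-0.021,0,0,0,1],[0,0.022,-0.021,0,0,0,1],[0,0.022,-0.021,0,0,0,1],[0,0.022,-0.021,0,0,0,1],[0,0.022,-0.021,0,0,0,1],[0,0.022,-0.021,0,0,0,1],[0,0.022,-0.022,0,0,0,1],[0,0,0,0,0,0,1]]}}

```text
time_s: 3.1
eef_pos: [0.3056, -0.162, 0.271]
eef_rot: [0.5, 0.5, 0.5, -0.5]
wrist_force: [-0.9, -0.7, -0.6]
opening: 0.999
```

Request:
{"api": "drive_tool", "payload": {"increments": [[0,0.01,-0.032,0,0,0,1],[0,0.01,-0.032,0,0,0,1],[0,0.01,-0.032,0,0,0,1],[0,0.012,-0.033,0,0,0,1],[0,0.012,-0.033,0,0,0,1],[0,0.02,-0.028,0,0,0,1],[0,0.02,-0.028,0,0,0,1],[0,0.02,-0.028,0,0,0,1],[0,0.03,-0.028,0,0,0,1],[0,0.03,-0.028,0,0,0,1]]}}

```text
time_s: 4.35
eef_pos: [0.4802, 0.139, 0.2708]
eef_rot: [-0.499, -0.501, -0.499, 0.501]
wrist_force: [-0.1, -0.2, -0.3]
opening: 1.0
```

```bash
python3 - <<'E'
from bench import ctrl,camera
import cv2,numpy as np
o=ctrl.get_obs();print(o["eef_pos"],o["q"],o["time_s"])
c=camera("wrist");np.savez("w0.npz",**c);print(c["hand_eye"])
a=cv2.resize(c["img"][:,:,::-1],(800,600));cv2.imwrite("pics/w1.png",a)
c=camera("side");cv2.imwrite("pics/s1.png",cv2.resize(c["img"][:,:,::-1],(800,600)))
E
```

```text
[0.48019748 0.13901879 0.27083068] [ 4.42763645e-02 -3.02359745e-02  1.73101981e+00 -5.26798523e-04
  1.44065470e+00  4.76429163e-02] 4.35
[[ 4.25559601e-04 -3.11904691e-01  9.50113300e-01 -1.53310110e-01]
 [ 9.99999577e-01  9.07128128e-04 -1.50110416e-04  2.83361341e-04]
 [-8.15054356e-04  9.50112962e-01  3.11904946e-01 -8.02871461e-02]
 [ 0.00000000e+00  0.00000000e+00  0.00000000e+00  1.00000000e+00]]
```

View pics/w1.png

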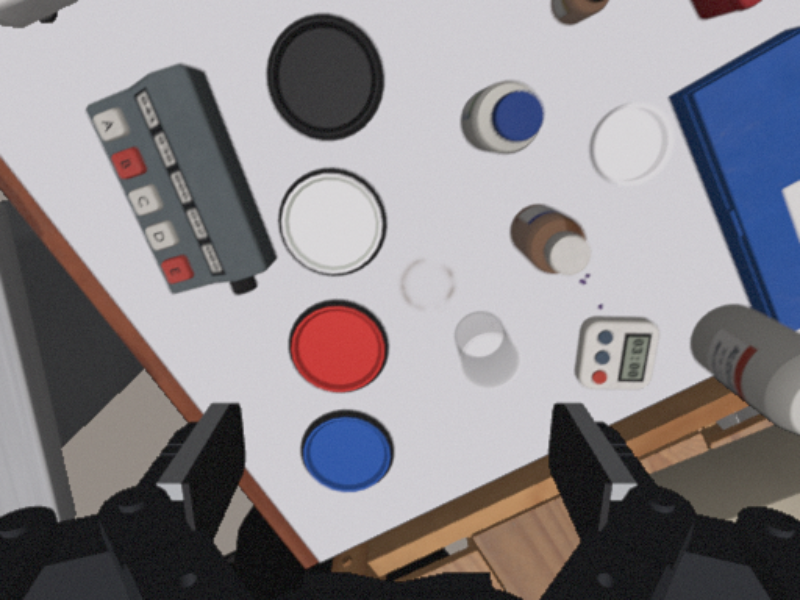

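View pics/s1.png

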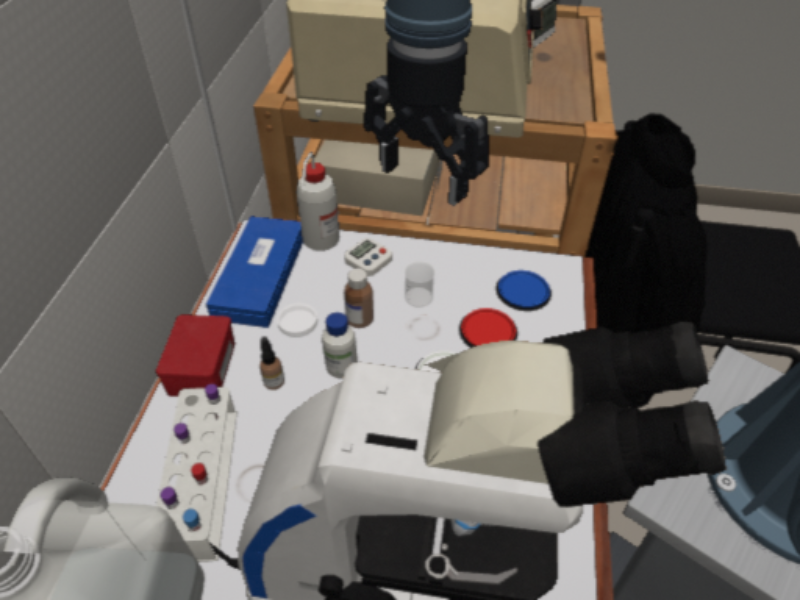

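```bash
cat >> h.py <<'E'
from scipy.spatial.transform import Rotation as Ro
def W(c,o):
    T=np.eye(4);q=o["eef_rot"];T[:3,:3]=Ro.from_quat([q[1],q[2],q[3],q[0]]).as_matrix();T[:3,3]=o["eef_pos"]
    c=dict(c);c["world_from_camera"]=T@c["hand_eye"];return c
E
python3 - <<'E'
import numpy as np
from h import *
o=dict(eef_rot=[-.499,-.501,-.499,.501],eef_pos=[.4802,.139,.2708])
c=W(np.load("w0.npz"),o)
for n,u,v,z in [("stain cap",568,254,.092),("buf cap",518,116,.098),("white",332,222,.003),("black",326,77,.003),("red",339,347,.003),("blue",347,452,.003)]:print(n,P(c,u,v,z).round(4))
E
```

```text
stain cap [0.59   0.1427 0.092 ]
buf cap [0.5511 0.2259 0.098 ]
white [0.4292 0.1488 0.003 ]
black [0.4291 0.2552 0.003 ]
red [0.4308 0.0412 0.003 ]
blue [ 0.4343 -0.0633  0.003 ]
```

Request:
{"api": "drive_tool", "payload": {"increments": [[0,0.0273,-0.0005,0,0,0,1],[0,0.0273,-0.0005,0,0,0,1],[0,0.0273,-0.0005,0,0,0,1],[0,0.0273,-0.0005,0,0,0,1],[0.03,0,0,0,0,0,1],[0.03,0,0,0,0,0,1],[0.03,0,0,0,0,0,1],[0,0,0,0,0,0,1]]}}

```text
time_s: 5.45
eef_pos: [0.5859, 0.1394, 0.1781]
eef_rot: [-0.498, -0.499, -0.501, 0.502]
wrist_force: [0.2, -0.3, 0.1]
opening: 1.003
```

Request:
{"api": "drive_tool", "payload": {"increments": [[0.025,0,0,0,0,0,1],[0.025,0,0,0,0,0,1],[0.025,0,0,0,0,0,1],[0.025,0,0,0,0,0,1],[0.022,0,0,0,0,0,1],[0.012,0,0,0,0,0,1],[0,0,0,0,0,0,1]]}}

```text
time_s: 6.32
eef_pos: [0.588, 0.1404, 0.0472]
eef_rot: [-0.5, -0.5, -0.5, 0.501]
wrist_force: [0.3, -0.5, 0.8]
opening: 1.001
```

```bash
python3 - <<'E'
from bench import ctrl,camera
import cv2,numpy as np
c=camera("wrist");cv2.imwrite("pics/w2.png",cv2.resize(c["img"][:,:,::-1],(600,450)))
E
```

```text
(no output)
```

View pics/w2.png

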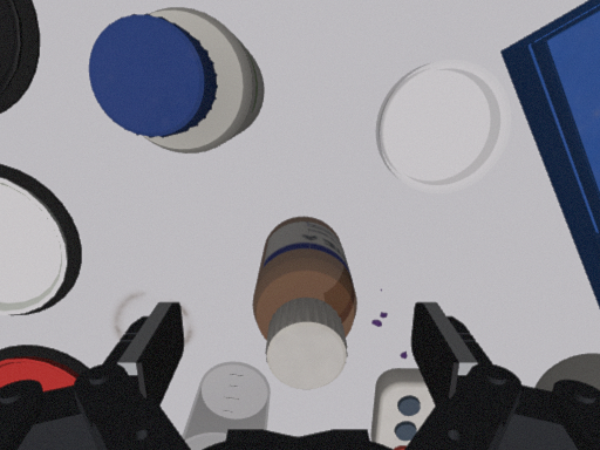

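Request:
{"api": "drive_tool", "payload": {"increments": [[0,0,0,0,0,0,-1],[0,0,0,0,0,0,-1],[0,0,0,0,0,0,-1],[0,0,0,0,0,0,-1],[0,0,0,0,0,0,-1],[0,0,0,0,0,0,-1],[0,0,0,0,0,0,-1],[0,0,0,0,0,0,-1]]}}

```text
time_s: 7.38
eef_pos: [0.5885, 0.141, 0.0483]
eef_rot: [0.5, 0.501, 0.499, -0.5]
wrist_force: [-1.0, 0.1, 5.6]
opening: 0.422
```

Request:
{"api": "drive_tool", "payload": {"increments": [[0,0,0,0,0,0,-1],[-0.01,0,0,0,0,0,-1],[-0.015,0,0,0,0,0,-1],[-0.015,0,0,0,0,0,-1],[0,0,0,0,0,0,-1]]}}

```text
time_s: 8.0
eef_pos: [0.5893, 0.141, 0.0894]
eef_rot: [0.501, 0.501, 0.499, -0.499]
wrist_force: [-0.3, 0.1, -0.2]
opening: 0.419
```

```bash
python3 - <<'E'
from bench import ctrl,camera
import cv2,numpy as np
c=camera("wrist");a=cv2.resize(c["img"][:,:,::-1],(400,300))
c=camera("side");b=cv2.resize(c["img"][60:252,120:376,::-1],(400,300))
cv2.imwrite("pics/w3.png",np.hstack([a,b]))
E
```

```text
(no output)
```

View pics/w3.png

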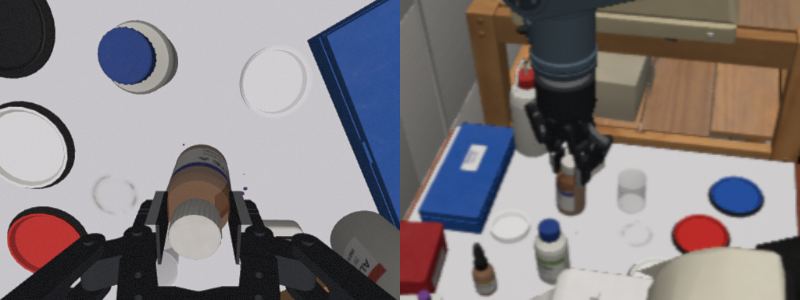

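```bash
python3 - <<'E'
from bench import ctrl,camera
import cv2,numpy as np
from h import *
o=ctrl.get_obs();c=W(camera("wrist"),o)
for u,v in[(390,450),(380,450),(400,460),(390,435)]:print(P(c,u,v).round(4))
print(o["wrist_force"])
E
```

```text
[0.5866 0.1479 0.1308]
[0.5843 0.1482 0.1313]
[0.589  0.146  0.1322]
[0.5867 0.1527 0.1319]
[ 0.315713    0.15897967 -1.90923709]
```

Request:
{"api": "drive_tool", "payload": {"increments": [[0,-0.01,-0.0005,0,0,0,-1],[0,-0.02,-0.001,0,0,0,-1],[0,-0.025,-0.001,0,0,0,-1],[0,-0.025,-0.001,0,0,0,-1],[0,-0.025,-0.001,0,0,0,-1],[0,-0.025,-0.001,0,0,0,-1],[0,-0.02,-0.0005,0,0,0,-1],[0,-0.01,0,0,0,0,-1],[0,0,0,0,0,0,-1],[0,0,0,0,0,0,-1]]}}

```text
time_s: 9.4
eef_pos: [0.4286, 0.147, 0.0873]
eef_rot: [0.5, 0.501, 0.499, -0.5]
wrist_force: [-0.4, -0.2, -1.2]
opening: 0.42
```

```bash
python3 - <<'E'
from bench import ctrl,camera
import cv2,numpy as np
from h import *
o=ctrl.get_obs();w=camera("wrist");c=W(w,o)
print(o["eef_pos"],o["wrist_force"])
a=cv2.resize(w["img"][:,:,::-1],(400,300))
s=camera("top");b=cv2.resize(s["img"][130:322,160:416,::-1],(400,300))
cv2.imwrite("pics/w4.png",np.hstack([a,b]))
E
```

```text
[0.42860069 0.14695425 0.08729992] [-0.37144238 -0.21251774 -1.16738285]
```

View pics/w4.png

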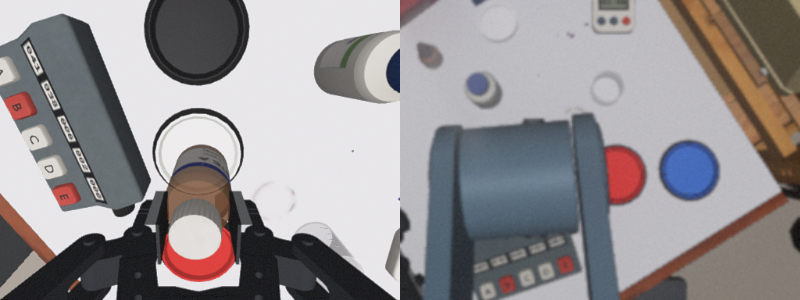

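Request:
{"api": "drive_tool", "payload": {"increments": [[0.01,0,0,0,0,0,-1],[0.01,0,0,0,0,0,-1],[0.006,0,0,0,0,0,-1],[0.004,0,0,0,0,0,-1],[0.002,0,0,0,0,0,-1],[0,0,0,0,0,0,-1],[0,0,0,0,0,0,-1]]}}

```text
time_s: 10.38
eef_pos: [0.428, 0.147, 0.0553]
eef_rot: [0.5, 0.5, 0.5, -0.5]
wrist_force: [-0.0, -0.4, -0.8]
opening: 0.421
```

Request:
{"api": "drive_tool", "payload": {"increments": [[0.001,0,0,0,0,0,-1],[0.001,0,0,0,0,0,-1],[0.001,0,0,0,0,0,-1],[0,0,0,0,0,0,-1],[0,0,0,0,0,0,-1]]}}

```text
time_s: 11.0
eef_pos: [0.4278, 0.147, 0.0521]
eef_rot: [0.5, 0.5, 0.5, -0.5]
wrist_force: [-0.3, 0.1, -0.6]
opening: 0.419
```

Request:
{"api": "drive_tool", "payload": {"increments": [[0.001,0,0,0,0,0,-1],[0.001,0,0,0,0,0,-1],[0,0,0,0,0,0,-1],[0,0,0,0,0,0,-1]]}}

```text
time_s: 11.5
eef_pos: [0.4284, 0.1472, 0.0512]
eef_rot: [0.5, 0.501, 0.5, -0.5]
wrist_force: [-2.4, 0.9, 10.0]
opening: 0.42
```

Request:
{"api": "drive_tool", "payload": {"increments": [[-0.0005,0,0,0,0,0,0],[0,0,0,0,0,0,0.2],[0,0,0,0,0,0,0.6],[0,0,0,0,0,0,0.8],[0,0,0,0,0,0,0.8],[0,0,0,0,0,0,0.8]]}}

```text
time_s: 12.25
eef_pos: [0.4278, 0.147, 0.0506]
eef_rot: [-0.5, -0.5, -0.5, 0.5]
wrist_force: [-0.8, 0.5, 0.8]
opening: 0.902
```

Request:
{"api": "drive_tool", "payload": {"increments": [[-0.01,0,0,0,0,0,0.8],[-0.02,0,0,0,0,0,0.8],[-0.03,0,0,0,0,0,1],[-0.03,0,0,0,0,0,1],[-0.03,0,0,0,0,0,1],[0,0,0,0,0,0,1]]}}

```text
time_s: 13.0
eef_pos: [0.4298, 0.1472, 0.1737]
eef_rot: [0.501, 0.502, 0.498, -0.499]
wrist_force: [-0.3, -0.3, 0.4]
opening: 1.0
```

```bash
python3 - <<'E'
from bench import ctrl,camera
import cv2,numpy as np
from h import *
o=ctrl.get_obs();w=camera("wrist");c=W(w,o)
print(o["eef_pos"],o["wrist_force"],o["time_s"])
a=cv2.resize(w["img"][:,:,::-1],(800,600))
cv2.imwrite("pics/w5.png",a)
np.savez("w5.npz",**c)
E
```

```text
[0.429848   0.14719895 0.17373962] [-0.32025756 -0.25592133  0.40861417] 13.0
```

View pics/w5.png

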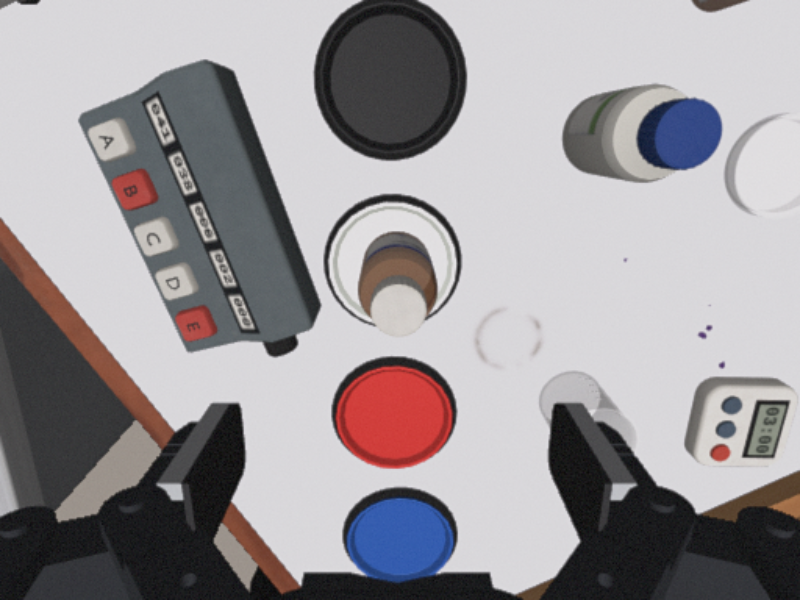

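```bash
python3 - <<'E'
import numpy as np
from h import *
c=dict(np.load("w5.npz"))
for n,u,v,z in [("stain cap",399,308,.095),("white rim",393,262,.008),("buf cap",681,133,.098),("black",390,79,.003),("blue",400,538,.006)]:print(n,P(c,u,v,z).round(4), P(c,u,v).round(4))
E
```

```text
stain cap [0.4318 0.1488 0.095 ] [0.4318 0.1488 0.0951]
white rim [0.429  0.1493 0.008 ] [0.429  0.1643 0.0695]
buf cap [0.5479 0.2257 0.098 ] [0.548  0.2257 0.0977]
black [0.4275 0.2541 0.003 ] [0.4275 0.2541 0.003 ]
blue [ 0.4337 -0.0622  0.006 ] [ 0.4338 -0.0637  0.0043]
```

Request:
{"api": "drive_tool", "payload": {"increments": [[0,0.02,-0.013,0,0,0,1],[0,0.025,-0.016,0,0,0,1],[0,0.025,-0.016,0,0,0,1],[0,0.025,-0.016,0,0,0,1],[0,0.025,-0.016,0,0,0,1],[0,0,0,0,0,0,1],[0,0,0,0,0,0,1]]}}

```text
time_s: 13.92
eef_pos: [0.5466, 0.2236, 0.1692]
eef_rot: [-0.499, -0.499, -0.5, 0.501]
wrist_force: [0.3, 0.3, 0.1]
opening: 1.0
```

Request:
{"api": "drive_tool", "payload": {"increments": [[0.025,0,0,0,0,0,1],[0.025,0,0,0,0,0,1],[0.025,0,0,0,0,0,1],[0.025,0,0,0,0,0,1],[0.015,0,0,0,0,0,1],[0.008,0,0,0,0,0,1],[0,0,0,0,0,0,1]]}}

```text
time_s: 14.8
eef_pos: [0.5477, 0.2238, 0.0475]
eef_rot: [-0.5, -0.5, -0.5, 0.5]
wrist_force: [0.4, 0.3, 0.3]
opening: 1.003
```

Request:
{"api": "drive_tool", "payload": {"increments": [[0,0,0,0,0,0,0],[0,0,0,0,0,0,-1],[0,0,0,0,0,0,-1],[0,0,0,0,0,0,-1],[0,0,0,0,0,0,-1],[0,0,0,0,0,0,-1],[0,0,0,0,0,0,-1]]}}

```text
time_s: 15.68
eef_pos: [0.5487, 0.224, 0.049]
eef_rot: [0.5, 0.501, 0.499, -0.5]
wrist_force: [-1.2, 0.4, 6.5]
opening: 0.475
```

Request:
{"api": "drive_tool", "payload": {"increments": [[-0.01,0,0,0,0,0,-1],[-0.02,0,0,0,0,0,-1],[-0.03,0,0,0,0,0,-1],[-0.03,0,0,0,0,0,-1],[-0.03,0,0,0,0,0,-1],[0,0,0,0,0,0,-1]]}}

```text
time_s: 16.42
eef_pos: [0.5501, 0.2244, 0.1718]
eef_rot: [0.501, 0.502, 0.498, -0.498]
wrist_force: [0.9, -0.3, -1.3]
opening: 0.476
```

Request:
{"api": "drive_tool", "payload": {"increments": [[0,-0.005,0.015,0,0,0,-1],[0,-0.01,0.025,0,0,0,-1],[0,-0.013,0.033,0,0,0,-1],[0,-0.014,0.035,0,0,0,-1],[0,-0.014,0.035,0,0,0,-1],[0,-0.014,0.035,0,0,0,-1],[0,-0.014,0.035,0,0,0,-1],[0,-0.013,0.033,0,0,0,-1],[0,-0.01,0.025,0,0,0,-1],[0,-0.008,0.017,0,0,0,-1]]}}

```text
time_s: 17.68
eef_pos: [0.4304, -0.0651, 0.166]
eef_rot: [-0.498, -0.5, -0.5, 0.501]
wrist_force: [-0.0, 0.5, -1.4]
opening: 0.472
```

Request:
{"api": "drive_tool", "payload": {"increments": [[0,0,0,0,0,0,-1],[0,0,0,0,0,0,-1]]}}

```text
time_s: 17.92
eef_pos: [0.4319, -0.0637, 0.1668]
eef_rot: [-0.499, -0.5, -0.5, 0.501]
wrist_force: [-0.3, 0.9, -1.1]
opening: 0.471
```

```bash
python3 - <<'E'
from bench import ctrl,camera
import cv2,numpy as np
from h import *
o=ctrl.get_obs();w=camera("wrist")
print(o["eef_pos"],o["wrist_force"],o["time_s"])
a=cv2.resize(w["img"][:,:,::-1],(400,300))
s=camera("side");b=cv2.resize(s["img"][60:300,120:440,::-1],(400,300))
cv2.imwrite("pics/w6.png",np.hstack([a,b]))
E
```

```text
[ 0.43192691 -0.0636812   0.16683337] [-0.2519809   0.93971697 -1.14403302] 17.925
```

View pics/w6.png

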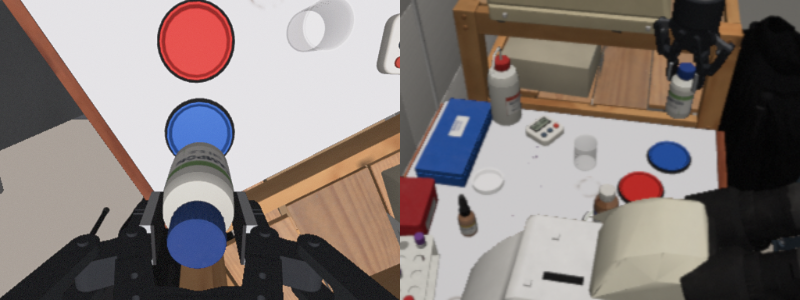

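Request:
{"api": "drive_tool", "payload": {"increments": [[0.015,0.0015,0,0,0,0,-1],[0.02,0,0,0,0,0,-1],[0.02,0,0,0,0,0,-1],[0.02,0,0,0,0,0,-1],[0.015,0,0,0,0,0,-1],[0.01,0,0,0,0,0,-1],[0.006,0,0,0,0,0,-1],[0.003,0,0,0,0,0,-1],[0,0,0,0,0,0,-1],[0,0,0,0,0,0,-1]]}}

```text
time_s: 19.27
eef_pos: [0.4345, -0.0642, 0.059]
eef_rot: [0.5, 0.5, 0.499, -0.5]
wrist_force: [0.4, 0.3, -1.1]
opening: 0.476
```

Request:
{"api": "drive_tool", "payload": {"increments": [[0.001,0,0,0,0,0,-1],[0.001,0,0,0,0,0,-1],[0,0,0,0,0,0,-1],[0,0,0,0,0,0,-1]]}}

```text
time_s: 19.77
eef_pos: [0.4341, -0.064, 0.0566]
eef_rot: [-0.5, -0.5, -0.5, 0.5]
wrist_force: [-0.2, -0.2, -1.2]
opening: 0.477
```

Request:
{"api": "drive_tool", "payload": {"increments": [[0.001,0,0,0,0,0,-1],[0.001,0,0,0,0,0,-1],[0.001,0,0,0,0,0,-1],[0,0,0,0,0,0,-1],[0,0,0,0,0,0,-1]]}}

```text
time_s: 20.4
eef_pos: [0.4341, -0.064, 0.0536]
eef_rot: [-0.5, -0.5, -0.5, 0.5]
wrist_force: [0.2, -0.0, -1.8]
opening: 0.474
```

Request:
{"api": "drive_tool", "payload": {"increments": [[0.001,0,0,0,0,0,-1],[0.001,0,0,0,0,0,-1],[0,0,0,0,0,0,-1],[0,0,0,0,0,0,-1]]}}

```text
time_s: 20.9
eef_pos: [0.4343, -0.0641, 0.052]
eef_rot: [0.5, 0.5, 0.5, -0.5]
wrist_force: [-1.0, 0.2, 5.7]
opening: 0.47
```

Contact. Release and rise.

Request:
{"api": "drive_tool", "payload": {"increments": [[0,0,0,0,0,0,0.05],[0,0,0,0,0,0,0.3],[0,0,0,0,0,0,0.7],[0,0,0,0,0,0,0.9],[0,0,0,0,0,0,0.9],[0,0,0,0,0,0,0.9]]}}

```text
time_s: 21.65
eef_pos: [0.4341, -0.064, 0.0516]
eef_rot: [-0.5, -0.5, -0.5, 0.5]
wrist_force: [-1.2, -0.5, 0.5]
opening: 0.952
```

Request:
{"api": "drive_tool", "payload": {"increments": [[-0.01,0,0,0,0,0,0.9],[-0.02,0,0,0,0,0,1],[-0.03,0,0,0,0,0,1],[-0.03,0,0,0,0,0,1],[-0.03,0,0,0,0,0,1],[0,0,0,0,0,0,1]]}}

```text
time_s: 22.4
eef_pos: [0.436, -0.0648, 0.1747]
eef_rot: [0.502, 0.501, 0.498, -0.499]
wrist_force: [0.6, 0.1, -0.1]
opening: 1.0
```

```bash
python3 - <<'E'
from bench import ctrl,camera
import cv2,numpy as np
from h import *
o=ctrl.get_obs();w=camera("wrist")
print(o["eef_pos"],o["q"],o["time_s"])
a=cv2.resize(w["img"][:,:,::-1],(400,300))
s=camera("top");b=cv2.resize(s["img"][60:300,100:420,::-1],(400,300))
np.savez("top7.npz",**s)
cv2.imwrite("pics/w7.png",np.hstack([a,b]))
cv2.imwrite("pics/t7.png",cv2.resize(s["img"][180:340,100:260,::-1],(600,600)))
T=s["world_from_camera"];v,u=np.mgrid[:384,:512];d=s["depth"]
p=np.stack([(u-s["cx"])/s["fx"]*d,(v-s["cy"])/s["fy"]*d,d],-1)@T[:3,:3].T+T[:3,3]
for z0 in(.02,.05,.1,.15,.25):
    k=(d>.1)&(p[...,2]>z0)&(p[...,1]>.2)&(p[...,0]>.3)&(p[...,0]<.55)
    q=p[k];
    r=np.hypot(q[:,0]-.428,q[:,1]-.253);r[(np.hypot(q[:,0]-.549,q[:,1]-.223)<.04)]=9
    i=np.argsort(r)[[0,20,60,120,200]];print(z0,np.c_[q[i],r[i]].round(3).tolist())
E
```

```text
[ 0.43598084 -0.06476807  0.17468709] [-4.18050092e-01 -8.46762127e-02  1.98251732e+00  2.82324453e-05
  1.23759040e+00 -4.17168226e-01] 22.4
0.02 [[0.349, 0.225, 0.036, 0.084], [0.354, 0.209, 0.025, 0.086], [0.388, 0.332, 0.056, 0.089], [0.375, 0.326, 0.054, 0.09], [0.351, 0.201, 0.043, 0.093]]
0.05 [[0.385, 0.33, 0.072, 0.088], [0.375, 0.325, 0.051, 0.089], [0.367, 0.321, 0.073, 0.092], [0.385, 0.337, 0.074, 0.095], [0.366, 0.33, 0.172, 0.099]]
0.1 [[0.371, 0.325, 0.167, 0.092], [0.368, 0.325, 0.171, 0.094], [0.356, 0.319, 0.173, 0.098], [0.345, 0.312, 0.173, 0.102], [0.348, 0.323, 0.171, 0.106]]
0.15 [[0.371, 0.325, 0.167, 0.092], [0.368, 0.325, 0.171, 0.094], [0.356, 0.319, 0.173, 0.098], [0.345, 0.312, 0.173, 0.102], [0.348, 0.323, 0.171, 0.106]]
0.25 [[0.358, 0.367, 0.292, 0.134], [0.358, 0.367, 0.299, 0.134], [0.359, 0.369, 0.263, 0.135], [0.353, 0.365, 0.267, 0.135], [0.354, 0.366, 0.269, 0.135]]
```

View pics/w7.png

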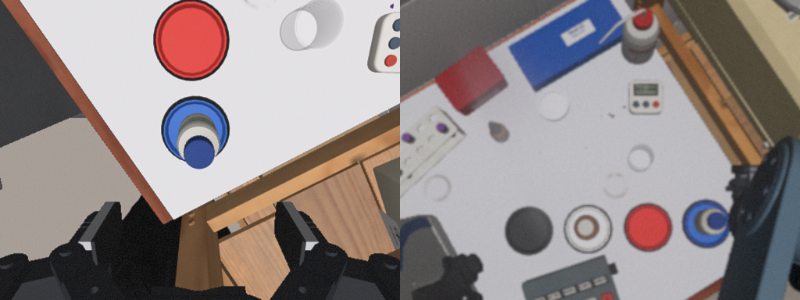

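View pics/t7.png

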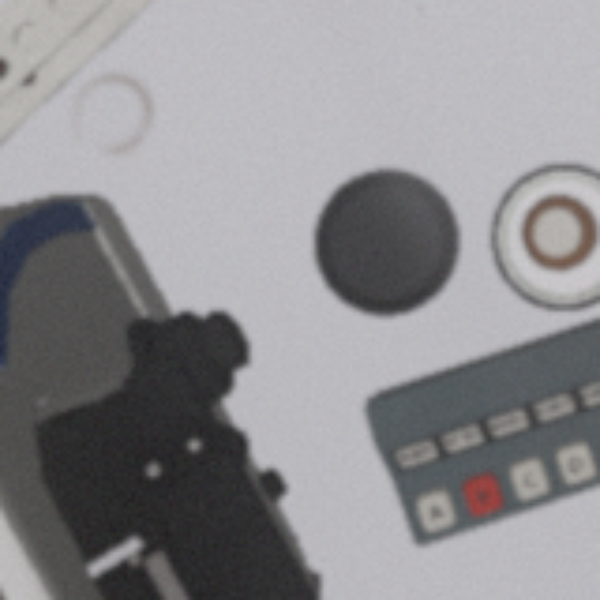

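Request:
{"api": "drive_tool", "payload": {"increments": [[0,0.003,-0.02,0,0,0,1],[0,0.003,-0.033,0,0,0,1],[0,0.003,-0.033,0,0,0,1],[0,0.003,-0.033,0,0,0,1],[0,0.003,-0.033,0,0,0,1],[0,0.025,-0.033,0,0,0,1],[0,0.025,-0.033,0,0,0,1],[0,0.025,-0.033,0,0,0,1],[0,0.025,-0.033,0,0,0,1],[0,0.025,-0.033,0,0,0,1]]}}

```text
time_s: 23.75
eef_pos: [0.5741, 0.2538, 0.1695]
eef_rot: [-0.499, -0.499, -0.5, 0.501]
wrist_force: [0.5, 0.3, -0.5]
opening: 0.999
```

```bash
python3 - <<'E'
from bench import ctrl,camera
import cv2,numpy as np
from h import *
o=ctrl.get_obs();w=camera("wrist")
print(o["eef_pos"],o["time_s"])
np.savez("w8.npz",**W(w,o))
cv2.imwrite("pics/w8.png",cv2.resize(w["img"][:,:,::-1],(800,600)))
s=camera("top");np.savez("t8.npz",**s)
s=camera("side");cv2.imwrite("pics/s8.png",cv2.resize(s["img"][:,:,::-1],(600,450)))
E
```

```text
[0.57411022 0.2537658  0.16954187] 23.75
```

View pics/w8.png

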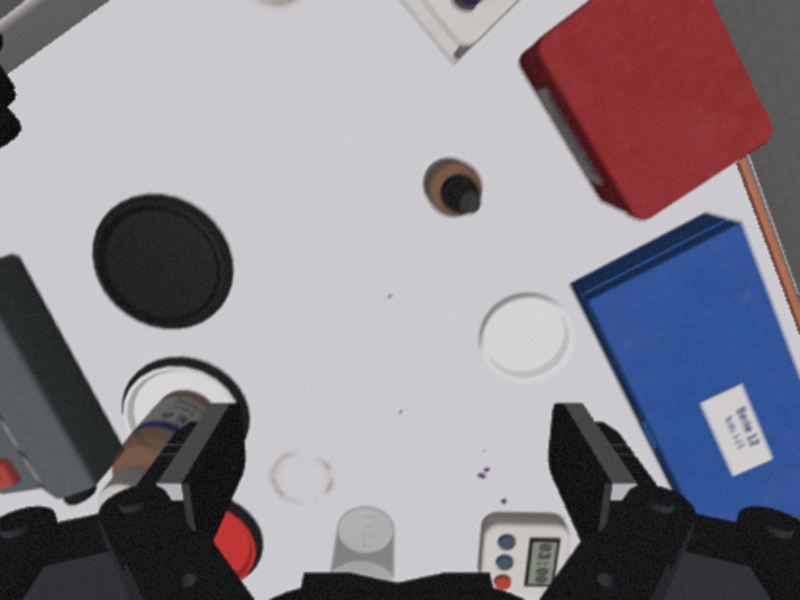

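View pics/s8.png

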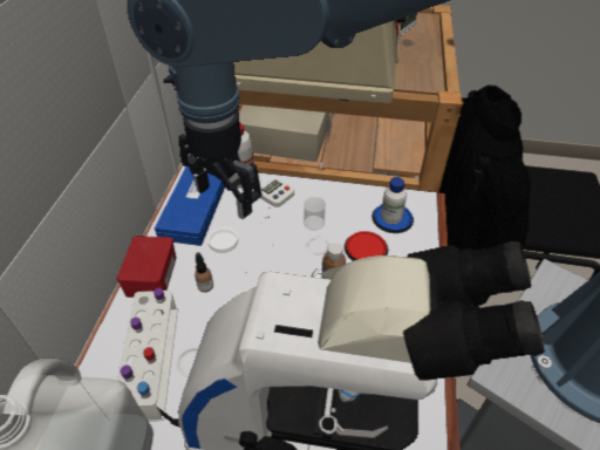

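```bash
python3 - <<'E'
import numpy as np
from h import *
c=dict(np.load("w8.npz"))
for n,u,v,z in [("bulb",470,202,.09),("collar",460,193,.06),("black",162,261,.003)]:print(n,P(c,u,v,z).round(4),P(c,u,v).round(4))
E
```

```text
bulb [0.6061 0.3036 0.09  ] [0.6062 0.3035 0.0893]
collar [0.605 0.304 0.06 ] [0.6023 0.3067 0.0835]
black [0.4287 0.256  0.003 ] [0.4285 0.2559 0.0027]
```

Request:
{"api": "drive_tool", "payload": {"increments": [[0,0.014,-0.025,0,0,0,0.4],[0,0.014,-0.023,0,0,0,0.4],[0,0,0,0,0,0,0.4],[0,0,0,0,0,0,0.4],[0,0,0,0,0,0,0.4]]}}

```text
time_s: 24.52
eef_pos: [0.6019, 0.2998, 0.1713]
eef_rot: [-0.499, -0.5, -0.5, 0.501]
wrist_force: [-0.4, -0.4, -0.3]
opening: 0.698
```

```bash
python3 - <<'E'
import numpy as np
from h import *
c=dict(np.load("w8.npz"))
for u,v in [(640,216),(600,187)]:print(P(c,u,v).round(4))
from bench import ctrl;print(ctrl.get_obs()["eef_pos"])
E
```

```text
[0.6963 0.2922 0.0555]
[0.6849 0.3036 0.0276]
[0.60189429 0.2997919  0.17129385]
```

Request:
{"api": "drive_tool", "payload": {"increments": [[0.02,0.0015,-0.0015,0,0,0,0.4],[0.02,0,0,0,0,0,0.4],[0.02,0,0,0,0,0,0.4],[0.02,0,0,0,0,0,0.4],[0.02,0,0,0,0,0,0.4],[0.02,0,0,0,0,0,0.4],[0.01,0,0,0,0,0,0.4],[0,0,0,0,0,0,0.4]]}}

```text
time_s: 25.52
eef_pos: [0.6034, 0.3022, 0.0405]
eef_rot: [-0.499, -0.5, -0.5, 0.501]
wrist_force: [-0.3, -0.0, 0.7]
opening: 0.699
```

Request:
{"api": "drive_tool", "payload": {"increments": [[0,0,0,0,0,0,0],[0,0,0,0,0,0,-0.3],[0,0,0,0,0,0,-1],[0,0,0,0,0,0,-1],[0,0,0,0,0,0,-1],[0,0,0,0,0,0,-1],[0,0,0,0,0,0,-1],[0,0,0,0,0,0,-1]]}}

```text
time_s: 26.52
eef_pos: [0.6048, 0.3026, 0.0428]
eef_rot: [0.5, 0.501, 0.499, -0.5]
wrist_force: [-0.9, -0.4, 6.1]
opening: 0.179
```

```bash
python3 - <<'E'
from bench import ctrl,camera
import cv2,numpy as np
w=camera("wrist");s=camera("side")
cv2.imwrite("pics/w9.png",np.hstack([cv2.resize(w["img"][:,:,::-1],(400,300)),cv2.resize(s["img"][120:264,80:272,::-1],(400,300))]))
E
```

```text
(no output)
```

View pics/w9.png

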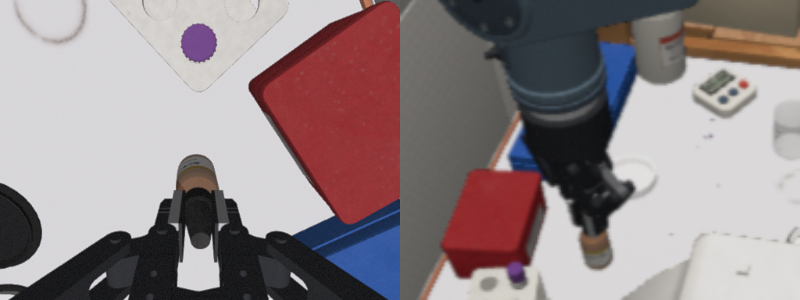

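Request:
{"api": "drive_tool", "payload": {"increments": [[-0.01,0,0,0,0,0,-1],[-0.015,0,0,0,0,0,-1],[-0.015,0,0,0,0,0,-1],[0,0,0,0,0,0,-1],[0,0,0,0,0,0,-1]]}}

```text
time_s: 27.25
eef_pos: [0.6039, 0.3023, 0.0816]
eef_rot: [-0.5, -0.5, -0.5, 0.5]
wrist_force: [-0.9, -0.3, -0.6]
opening: 0.179
```

```bash
python3 - <<'E'
from bench import ctrl,camera
import cv2,numpy as np
from h import *
o=ctrl.get_obs();w=camera("wrist");s=camera("side");c=W(w,o)
cv2.imwrite("pics/w10.png",np.hstack([cv2.resize(w["img"][:,:,::-1],(400,300)),cv2.resize(s["img"][120:264,80:272,::-1],(400,300))]))
for u,v in[(400,478),(400,470)]:print(P(c,u,v).round(4))
E
```

```text
[0.605  0.3043 0.1289]
[0.605  0.3056 0.1276]
```

View pics/w10.png

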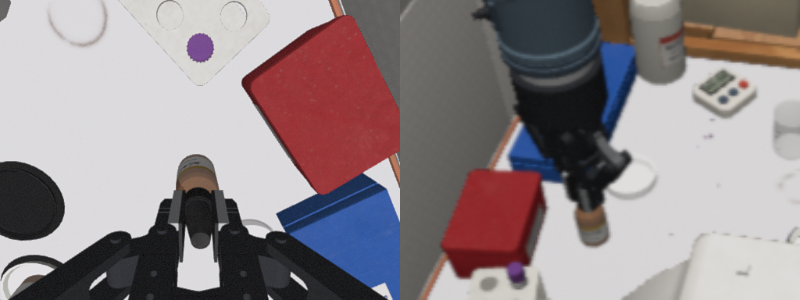

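Request:
{"api": "drive_tool", "payload": {"increments": [[0,-0.011,0.003,0,0,0,-1],[0,-0.022,0.006,0,0,0,-1],[0,-0.025,0.007,0,0,0,-1],[0,-0.025,0.007,0,0,0,-1],[0,-0.025,0.007,0,0,0,-1],[0,-0.025,0.007,0,0,0,-1],[0,-0.022,0.006,0,0,0,-1],[0,-0.0205,0.005,0,0,0,-1],[0,0,0,0,0,0,-1],[0,0,0,0,0,0,-1]]}}

```text
time_s: 28.6
eef_pos: [0.4289, 0.2546, 0.0818]
eef_rot: [0.5, 0.501, 0.5, -0.5]
wrist_force: [0.9, 0.0, 0.4]
opening: 0.176
```

```bash
python3 - <<'E'
from bench import ctrl,camera
import cv2,numpy as np
w=camera("wrist");s=camera("side")
cv2.imwrite("pics/w11.png",np.hstack([cv2.resize(w["img"][:,:,::-1],(400,300)),cv2.resize(s["img"][:,:,::-1],(400,300))]))
print(ctrl.get_obs()["eef_pos"])
E
```

```text
[0.42923326 0.25464787 0.08177303]
```

View pics/w11.png

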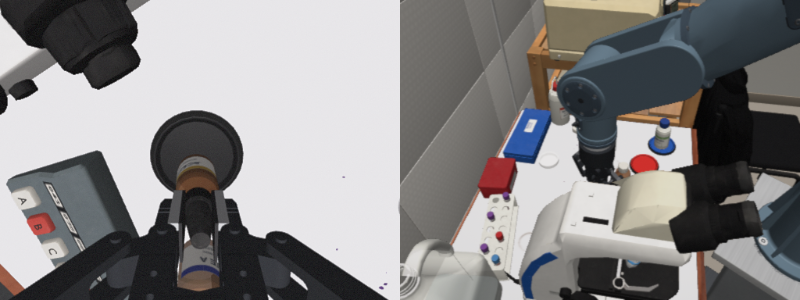

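Request:
{"api": "drive_tool", "payload": {"increments": [[0.01,0,0,0,0,0,-1],[0.01,0,0,0,0,0,-1],[0.006,0,0,0,0,0,-1],[0.004,0,0,0,0,0,-1],[0.002,0,0,0,0,0,-1],[0.001,0,0,0,0,0,-1],[0,0,0,0,0,0,-1],[0,0,0,0,0,0,-1]]}}

```text
time_s: 29.7
eef_pos: [0.4286, 0.2546, 0.0488]
eef_rot: [0.5, 0.5, 0.5, -0.5]
wrist_force: [0.3, -0.2, 0.0]
opening: 0.178
```

Request:
{"api": "drive_tool", "payload": {"increments": [[0.001,0,0,0,0,0,-1],[0.001,0,0,0,0,0,-1],[0,0,0,0,0,0,-1],[0,0,0,0,0,0,-1]]}}

```text
time_s: 30.2
eef_pos: [0.4284, 0.2545, 0.0466]
eef_rot: [-0.5, -0.5, -0.5, 0.5]
wrist_force: [-0.5, -0.1, 0.0]
opening: 0.175
```

Request:
{"api": "drive_tool", "payload": {"increments": [[0.001,0,0,0,0,0,-1],[0.0005,0,0,0,0,0,-1],[0,0,0,0,0,0,-1],[0,0,0,0,0,0,-1]]}}

```text
time_s: 30.7
eef_pos: [0.4287, 0.2547, 0.0457]
eef_rot: [0.5, 0.5, 0.5, -0.5]
wrist_force: [-1.9, -0.5, 4.8]
opening: 0.178
```

Contact. Release and rise.

Request:
{"api": "drive_tool", "payload": {"increments": [[0,0,0,0,0,0,-0.5],[0,0,0,0,0,0,-0.2],[0,0,0,0,0,0,0.2],[0,0,0,0,0,0,0.5],[0,0,0,0,0,0,0.5],[0,0,0,0,0,0,0.5]]}}

```text
time_s: 31.45
eef_pos: [0.4284, 0.2545, 0.0451]
eef_rot: [0.5, 0.5, 0.5, -0.5]
wrist_force: [0.8, 0.5, 0.2]
opening: 0.748
```

Request:
{"api": "drive_tool", "payload": {"increments": [[-0.01,0,0,0,0,0,0.5],[-0.02,0,0,0,0,0,0.5],[-0.03,0,0,0,0,0,0.5],[-0.03,0,0,0,0,0,0.5],[-0.03,0,0,0,0,0,0.5],[-0.02,0,0,0,0,0,0.5],[0,0,0,0,0,0,0.5],[0,0,0,0,0,0,0.5]]}}

```text
time_s: 32.45
eef_pos: [0.4279, 0.2544, 0.1845]
eef_rot: [-0.5, -0.5, -0.5, 0.5]
wrist_force: [-0.5, -0.0, -0.0]
opening: 0.748
```

```bash
python3 - <<'E'
from bench import ctrl,camera
import cv2,numpy as np
from h import *
o=ctrl.get_obs();w=camera("wrist");s=camera("side");np.savez("w12.npz",**W(w,o))
cv2.imwrite("pics/w12.png",cv2.resize(w["img"][:,:,::-1],(800,600)))
cv2.imwrite("pics/s12.png",cv2.resize(s["img"][:,:,::-1],(800,600)))
E
```

```text
(no output)
```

View pics/w12.png

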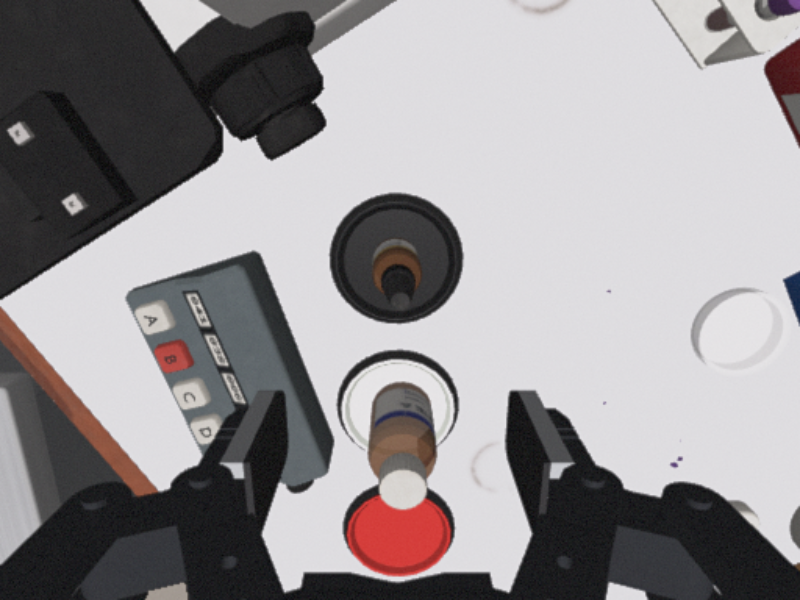

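View pics/s12.png

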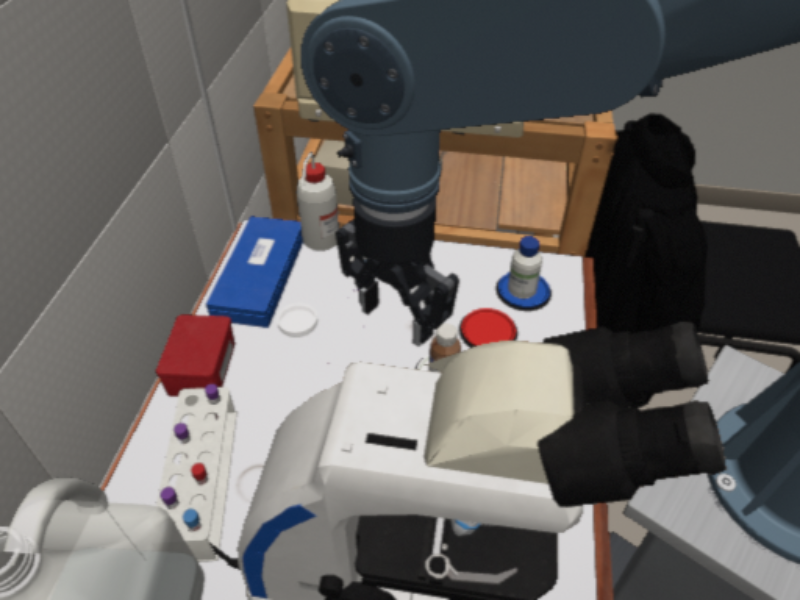

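```bash
python3 - <<'E'
import numpy as np
from h import *
c=dict(np.load("w12.npz"))
for n,u,v,z in [("drop bulb",401,300,.094),("drop shoulder",396,258,.045),("black rim",397,258,.006),("stain cap",403,487,.095),("white rim",399,404,.008)]:print(n,P(c,u,v,z).round(4))
s=dict(np.load("side0.npz"))
print(P(s,530,244,.101),P(s,523,290,.006))
from bench import ctrl;print(ctrl.get_obs()["time_s"])
E
```

```text
drop bulb [0.4303 0.256  0.094 ]
drop shoulder [0.4278 0.2651 0.045 ]
black rim [0.4284 0.2558 0.006 ]
stain cap [0.4317 0.1496 0.095 ]
white rim [0.4298 0.152  0.008 ]
[ 0.43223576 -0.05588769  0.101     ] [ 0.43044327 -0.05840339  0.006     ]
32.55
```

All three bottles measure within about 3 mm of their tray centres and stand upright, and the gripper is clear of them.

```bash
python3 -c "
from bench import hand_in;print(hand_in())"
```

```text
the job is handed in; nothing more can be done
None
```

All three bottles are in their trays: white-capped in white first, then blue-capped in blue, then the black dropper bottle in black. I lowered each until the wrist force showed contact, then opened the jaws and lifted clear. I handed the job in at about 32.6 s on the robot's clock; the hand-in gives no verdict.

In the last pictures (wrist and side cameras):
- **Bottles:** all three stand upright, with cap axes within about 3 mm of their tray centres; the limit is 15 mm.
- **Other objects:** the red tray is empty. The petri dish looks unmoved. The arm hid most of the beaker and the timer in those pictures; both looked in place when last in clear view, before I picked up the dropper bottle, and nothing touched them after that. I judged this by eye and did not measure any shift.
- **Robot:** the gripper is about 8 cm above the dropper bottle, with wrist force near zero.

The camera views disagreed with each other by 2–3 mm in most positions. The side camera put the blue tray about 6 mm off from the other views. I compared each bottle with its tray in a single view, so this does not affect the result.

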